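# Load the hand press and hold its lever level over it

### The job

Set up the hand press: lay the thick stone slab flat on the steel anvil, then the thin plastic board on the slab, the two making one square pile with edges flush with the anvil. Then lift the cast lever by its balance point, close to the heavy head, and hold it level and still a few centimetres above the pile, with the head over the middle of the pile and the eye over the stud. Finish while holding it there, touching neither pile nor press, and leave everything else on the table where it is.

Things in the scene. Friction and masses are not known exactly. Their poses are not given: they have to be found in the camera images.
- press: fixed hand press: grey base plate (10 mm thick, 90 wide, 65 mm behind to 195 ahead of the origin), bright steel anvil block (100 x 50 mm, top 35 mm above the table) and a round grey post (36 mm wide, top at 67 mm) with a thin steel stud (9 mm wide, tip at 85 mm). Origin: under the anvil's centre at table height; +x along the anvil's 100 mm side to the post, 150 mm away; z up.
- anvil_top (a point): centre of the anvil's top face, 35 mm above the table (axes as the press)
- stud_tip (a point): tip of the stud, 150 mm along the press's +x from the anvil's centre, 85 mm above the table
- slab: grey stone slab (the thick one), 100 x 50 x 26 mm, about 0.35 kg, lying flat on the table. Origin: centre of its underside; x along the 100 mm side, y along the 50 mm side, z up. Its footprint equals the anvil's.
- board: white plastic punching board (the thin one), 100 x 50 x 16 mm, about 0.08 kg, lying flat on the table. Origin: centre of its underside; x along the 100 mm side, y along the 50 mm side, z up.
- lever: cast-iron lever lying flat, underside in one plane: heavy round head (36 mm wide, 30 tall), deep bar (16 wide, 18 tall, from 16 to 80 mm off the head's axis), slim tail (10 wide, 14 tall), ring-shaped eye at 150 mm (26 wide, 14 tall, 14 mm hole). About 0.46 kg, varying. Origin: centre of the head's underside; +x along the bar to the eye; z up.
- lever_balance (a point): the lever's balance point (centre of mass): 45 mm from the head's axis along the bar, about 28 mm nearer the head than the lever's mid-length, 10 mm above the underside; the bar is 16 mm wide here
- lever_eye (a point): centre of the eye, at the level of the lever's underside, 150 mm from the head's axis along the lever's +x
- burnisher_a: turned dark wooden burnisher handle standing upright, 44 mm foot, 92 mm tall, near the robot on the left. Bystander. Origin: centre of its foot.
- burnisher_b: a second such burnisher handle, standing beyond the press. Bystander. Origin: centre of its foot.
- glue: white glue bottle, 48 mm across, 130 mm tall, standing beyond the press. Bystander. Origin: centre of its foot.
- tumbler: drinking glass, 72 mm across, 100 mm tall, far left. Bystander. Origin: centre of its foot.
- dish: low glass dish, 84 mm across, 28 mm tall, near the robot on the right. Bystander. Origin: centre of its foot.
- mallet: wooden mallet, 240 mm long, lying along the right side. Bystander. Origin: on its lower side, about mid-length; x along the handle.
- scissors: scissors with orange handles, 205 mm long, lying on the left. Bystander. Origin: under the pivot; x along the blades.
Mind the look-alikes: they are no part of the job. There is more than one size of the board; the one meant has the size given above.

How it is judged:
By the outcome, as a careful person would: the job done as asked, in the order asked, and still so for the second after the job is handed in, while the arm keeps its last pose, push and grip.
It also fails if it takes over 64 s, if anything falls off the work surface, if the arm or the gripper's body presses on something with over 40 N, if the wrist force passes 120 N, or if a joint passes its speed limit or range.

### The arm

A 6-joint arm with a two-finger parallel gripper is mounted at the origin on the work surface. World frame = base frame: x ahead of the robot, y to its left, z up, the work surface at z = 0. Lengths are in m, angles in degrees, forces in N, time in s.
With the tool pointing down it reaches from about 0.35 to 0.875 m from the base axis. Payload 4.2 kg.
Tool frame: the origin (TCP) lies between the finger pads, 19 mm behind the fingertips; this is the grasp point; z points along the fingers, y is the line along which they close (so a half turn about z gives the same grasp; the last joint's range is limited). The gripper opens to 87 mm and grips with 3 to 60 N. Pads are 19 mm wide; open, the fingers measure 117 mm over their backs; the gripper's body (75 mm by 190 mm) begins 51 mm behind the grasp point.
Start: joints at [-59.496, 22.042, 0.453, 0, -68.411, -14.817], TCP at [0.169, -0.602, 0.241] pointing down, gripper open.
Joint ranges: [-179.83, 179.83], [-69.29, 118.12], [-61.27, 80.66], [-181.25, 117.63], [-171.15, -9.14], [-177.46, 177.46]. Speed limits (degrees/s): [159.86, 159.86, 180, 180, 180, 180].

### API

Orientations are given as a 3x3 rotation matrix whose columns are the frame's x, y, z axes.
In Python, from station import r, imaging, models gives the robot as it stands. The module is installed in compiled form; this text tells all that it offers.
- The arm moves only by the tool apply_moves, never from a script. Its argument "moves" is a list of rows, each a list of 2 entries, a list of its own where there are three numbers: the shift along the tool's x, y, z in m, then the turn about the tool's z in degrees. A call has 1 to 5 rows; each row shifts and turns the commanded pose from where the row before left it, along the tool's axes as they then stand; what a row does not reach is not made up. A row lasts 1/12 s, in which the tool goes at most 41.7 mm and 7.16 degrees, less where a joint would pass 70% of its speed; a pose out of reach is approached as far as the arm can. A call is refused whole if a number of a shift passes 0.0417 or a number of a turn 7.16, either way. A call with a gripper value outside its range is refused whole. "hand" is the finger opening in m, from 0 to 0.087, set as the call begins (left out, the last holds). The fingers move at their own pace and stop on an object; the grip force is fixed at half the most. Time passes only in rows, so rows that do not move let the fingers close. It gives the time, the measured TCP pose, the force, the opening and the grip force at its end, in the units of the state.
- r.sense(): the state, without advancing time (a new reading comes with each control period).
- imaging.capture(name): name is "scene" or "side" or "wrist"; returns a dict with "frame" (400x640x3 uint8, blue, green, red), "intrinsics" (3x3 intrinsics, pixels), "eye" and "orientation" of the camera in the world. Camera axes: x right, y down, z forward; pixel columns grow to the right and rows downward; lengths in m; the calibration is good to about 2 mm. The wrist camera is an equidistant fisheye: a pixel r from the principal point sees the ray r / f radians off the axis. A picture is of the moment at which its call begins. There is no depth.
- r.finish_job(): hands the job in; it is judged then, once.
Trained networks look in a picture, given as the dict that the camera call returned (one of the last four; its "shot" number tells which), for a name from the list of things; names that differ only in an ending like _2 or _b are one class to them, and where a whole thing is asked for, a point or a joint stands for the part that bears it (a point fixed in the world has none). Each returns a list of dicts, best first, with "confidence" (0 to 1); they miss things now and then, are a little off and sometimes report something else, mostly with a low value. They report only what shows in the picture. A call takes as long as a camera call. They do not tell look-alikes from the thing itself.
- models.cut_out(picture, target): "region" (400x640 bool, what is visible of it) and "extent" ([left, top, width, height] as shares, 0 to 1, of the picture: columns of its width, rows of its height, round what is visible of it).
- models.place_of(picture, target): "at" ([column, row] as shares, 0 to 1, of the picture: columns of its width, rows of its height: a listed point, or the origin of a listed thing).
The state is a dict: "time_s": time; "joints": joint angles; "joint_velocities": joint speeds; "effort": joint torques, N m; "tcp_pos": TCP position; "ee_rot": TCP orientation; "wrist_force": force on the tool from outside, world axes, zero at the start; "moment": the same for the moment, N m; "gripper_width": opening from 0.0 (shut) to 1.0 (fully open); "gripper_force": force on a finger pad.
Only numpy, scipy, OpenCV 4.12 (cv2) and the standard library are available. Lean on these libraries where they do the work, as an engineer would, in place of code of your own. Each camera call takes 0.05 s, during which the arm holds its last target. There are 200 camera calls.

## Working session

There is one attempt and no reset: what is moved stays moved. The work goes in short steps, Python scripts to look and compute and a tool call to move; the robot and the scene stay as the last step left them, time stands still between calls to the robot, and variables do not carry over. Pictures are saved under pics/ and viewed, at most 10 in all, crops included, and the job is handed in when it is done.

Besides the shell and the picture viewer there is one more tool, called after "Call:" as name([rows], argument=value, ...), one row to a line, values as JSON. apply_moves: Moves the arm, as the interface text tells. Its arguments: {"type":"object","properties":{"moves":{"type":"array"},"hand":{"type":"number"}},"required":["moves"]}

```bash
mkdir -p pics
python3 - <<'E'
from station import r, imaging, models
import cv2
print(r.sense())
for n in ("scene","side"):
    p=imaging.capture(n)
    cv2.imwrite(f"pics/{n}0.png",p["frame"])
    print(n,p["intrinsics"],p["eye"],p["orientation"])
    for t in ["press","anvil_top","stud_tip","slab","board","lever","lever_balance","lever_eye"]:
        print(t,[([round(float(p_)*s,1) for p_,s in zip(d["at"],(640,400))],round(d["confidence"],2)) for d in models.place_of(p,t)[:5]])
E
```

```text
{'time_s': 0.0, 'joints': array([-5.94955765e+01,  2.20918380e+01,  3.78956044e-01, -2.88970096e-02,
       -6.84099814e+01, -1.48176670e+01]), 'joint_velocities': array([-0.00596696, -0.01904704,  0.04679296,  0.05381621, -0.04194506,
       -0.00463341]), 'effort': array([ 1.91321895e-03, -3.90667033e+01,  1.87405103e+01,  4.21987250e+00,
        1.09314328e-02, -1.79293411e-04]), 'tcp_pos': array([ 0.16886548, -0.60117198,  0.24014282]), 'ee_rot': array([[-9.62804531e-01, -2.70198012e-01, -6.84415741e-04],
       [-2.70198862e-01,  9.62802277e-01,  2.08557673e-03],
       [ 9.54383473e-05,  2.19293108e-03, -9.99997591e-01]]), 'wrist_force': array([-0.7625571 , -0.03066833,  0.59259701]), 'moment': array([-0.06157135,  0.00684445,  0.01266712]), 'gripper_force': 0.0, 'gripper_width': 0.9971249099655294}
scene [[507.1266144    0.         313.99667649]
 [  0.         507.1266144  203.68304899]
 [  0.           0.           1.        ]] [ 0.97220989 -0.89426706  1.02189036] [[ 8.78641059e-01  3.19798672e-01 -3.54568327e-01]
 [ 4.77482146e-01 -5.87185831e-01  6.53623439e-01]
 [ 8.30410
[... 371 characters left out ...]
74.1, 179.0], 0.82)]
lever_eye [([400.6, 200.1], 0.66)]
side [[462.06878818   0.         325.65764042]
 [  0.         462.06878818 199.08386468]
 [  0.           0.           1.        ]] [0.08511968 0.89796145 1.06367353] [[-0.90409098 -0.31398745  0.28988168]
 [-0.42713181  0.64278233 -0.6359161 ]
 [ 0.01333886 -0.6987437  -0.71524773]]
press [([329.8, 208.2], 0.62)]
anvil_top [([326.5, 204.3], 0.58), ([396.4, 185.5], 0.23)]
stud_tip [([288.7, 170.4], 0.9)]
slab [([363.5, 164.9], 0.96)]
board [([424.2, 141.2], 0.78), ([322.9, 152.4], 0.71), ([446.9, 183.0], 0.71)]
lever [([280.9, 276.7], 0.76)]
lever_balance [([268.1, 268.4], 0.63)]
lever_eye [([234.4, 252.6], 0.6), ([233.9, 342.4], 0.58)]
```

View pics/scene0.png

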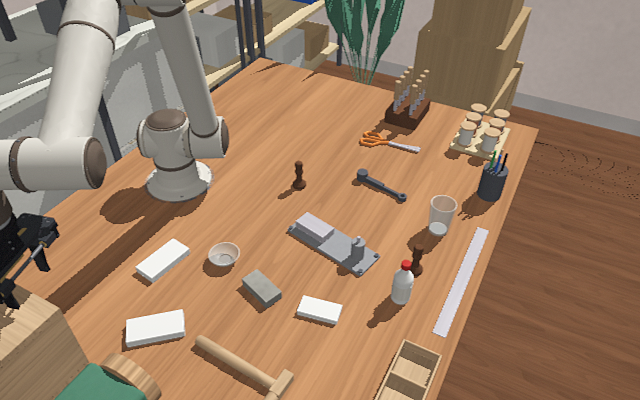

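View pics/side0.png

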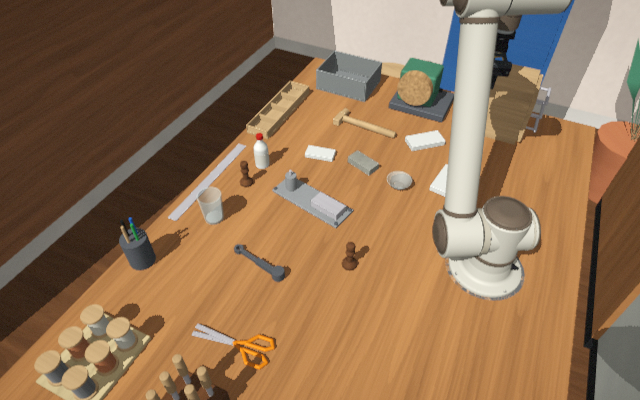

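Scene view shows three white boards: (319,309) small, (155,328) and (163,260) larger; the slab is at (262,289), the press at (333,243), and the lever runs from its head at (363,176) to its eye at (401,197). I'll fit silhouettes to get poses and check sizes.

```bash
cat > h.py <<'E'
from station import r, imaging, models
import cv2, numpy as np
from scipy.optimize import minimize
def box(x0,x1,y0,y1,z0,z1): return np.array([[x,y,z] for x in(x0,x1) for y in(y0,y1) for z in(z0,z1)])
def cyl(x,y,R,z0,z1):
    a=np.linspace(0,2*np.pi,24,endpoint=False)
    return np.array([[x+R*np.cos(t),y+R*np.sin(t),z] for t in a for z in(z0,z1)])
def slabm(L,W,H): return [box(-L/2,L/2,-W/2,W/2,0,H)]
M=dict(slab=slabm(.1,.05,.026),board=slabm(.1,.05,.016),
 lever=[cyl(0,0,.018,0,.03),box(0,.08,-.008,.008,0,.018),box(.08,.15,-.005,.005,0,.014),cyl(.15,0,.013,0,.014)],
 press=[box(-.065,.195,-.045,.045,0,.01),box(-.05,.05,-.025,.025,.01,.035),cyl(.15,0,.018,.01,.067),cyl(.15,0,.0045,.067,.085)],
 anvil=[box(-.05,.05,-.025,.025,.01,.035)])
def proj(p,P):
    q=(np.asarray(P)-p["eye"])@p["orientation"]; K=p["intrinsics"]
    if p.get("fish"):
        n=np.linalg.norm(q[:,:2],axis=1)+1e-9; th=np.arctan2(n,q[:,2]); q=q[:,:2]/n[:,None]*th[:,None]
    else: q=q[:,:2]/q[:,2:]
    return q*[K[0,0],K[1,1]]+K[:2,2]
def ray(p,uv,z):
    K=p["intrinsics"]; q=(np.asarray(uv,float)-K[:2,2])/[K[0,0],K[1,1]]
    if p.get("fish"):
        t=np.linalg.norm(q)+1e-9; d=np.r_[q/t*np.sin(t),np.cos(t)]
    else: d=np.r_[q,1]
    d=p["orientation"]@d; return p["eye"]+d*(z-p["eye"][2])/d[2]
def cap(n):
    p=imaging.capture(n); p["fish"]=n=="wrist"; return p
def world(parts,v,z=0):
    c,s=np.cos(v[2]),np.sin(v[2]); R=np.array([[c,-s,0],[s,c,0],[0,0,1]])
    return [P@R.T+[v[0],v[1],z] for P in parts]
S=4
def fit(parts,obs,v0,z=0):
    "obs: [(pic, mask)] -> best x,y,yaw and mean IoU"
    pre=[]
    for p,m in obs:
        ys,xs=np.nonzero(m); a=[max(xs.min()-25,0),max(ys.min()-25,0)]; b=[xs.max()+25,ys.max()+25]
        mm=m[a[1]:b[1],a[0]:b[0]].astype(np.float32)
        pre.append((p,np.array(a),cv2.resize(mm,None,fx=S,fy=S,interpolation=cv2.INTER_LINEAR)>.5))
    def cost(v):
        c=0
        for p,a,m in pre:
            im=np.zeros(m.shape,np.uint8)
            for W in world(parts,v,z):
                h=cv2.convexHull(((proj(p,W)-a+.5)*S*16-8).astype(np.int32)); cv2.fillConvexPoly(im,h,1,shift=4)
            i=im>0; c+=(i&m).sum()/max((i|m).sum(),1)
        return -c/len(pre)
    best=None
    for dy in ([0] if len(v0)==3 else np.radians(range(0,360,30))):
        s=np.r_[v0[:2],v0[2] if len(v0)==3 else dy]
        o=minimize(cost,s,method="Nelder-Mead",options=dict(initial_simplex=[s,s+[.01,0,0],s+[0,.01,0],s+[0,0,.2]],xatol=1e-4,fatol=1e-5))
        if best is None or o.fun<best.fun: best=o
    return best.x,-best.fun
def show(x): return np.round([x[0]*1000,x[1]*1000,np.degrees(x[2])],1)
E
python3 - <<'E'
from h import *
pa,pb=cap("scene"),cap("side")
for n in ["slab","lever","press","board"]:
    A=models.cut_out(pa,n);B=models.cut_out(pb,n)
    ctr=lambda p,d: ray(p,[ (d["extent"][0]+d["extent"][2]/2)*640,(d["extent"][1]+d["extent"][3]/2)*400],.01)
    for a in A:
        if a["confidence"]<.4: continue
        c=ctr(pa,a)
        bs=[b for b in B if np.linalg.norm(ctr(pb,b)-c)<.06]
        print(n,c.round(3),round(a["confidence"],2),len(bs))
        for tag,o in (("scene",[(pa,a["region"])]),)+((("side",[(pb,bs[0]["region"])]),("both",[(pa,a["region"]),(pb,bs[0]["region"])])) if bs else ()):
            x,i=fit(M[n],o,c[:2]); print("  ",tag,show(x),round(i,3))
        if n=="board":
            ys,xs=np.nonzero(a["region"]); pts=np.array([ray(pa,q,.012)[:2] for q in zip(xs,ys)],np.float32)
            print("   rect",cv2.minAreaRect(pts*1000))
E
```

```text
slab [ 0.472 -0.249  0.01 ] 0.85 1
   scene [ 470.  -247.9  158.2] 0.935
   side [ 471.8 -251.8  158.5] 0.896
   both [ 470.5 -249.1  -20.5] 0.906
lever [0.572 0.28  0.01 ] 0.85 1
   scene [504.  283.4 -12. ] 0.876
   side [506.1 281.8 347.8] 0.882
   both [504.9 282.6 347.7] 0.871
lever [ 0.562 -0.029  0.01 ] 0.55 1
   scene [523.1 -35.9   7.6] 0.261
   side [581.8   1.  188.2] 0.259
   both [625.2  -7.  190. ] 0.253
press [ 0.562 -0.02   0.01 ] 0.64 1
   scene [488.5  -3.1 -12.5] 0.969
   side [488.7  -4.2 348.3] 0.967
   both [489.1  -3.5 347.8] 0.966
board [ 0.632 -0.237  0.01 ] 0.86 1
   scene [ 628.3 -234.    11.9] 0.925
   side [ 629.7 -235.2   10.9] 0.93
   both [ 628.5 -234.6   11.7] 0.923
   rect ((629.1013793945312, -236.8209228515625), (101.19161224365234, 59.590850830078125), 11.928291320800781)
board [ 0.314 -0.463  0.01 ] 0.72 1
   scene [ 307.9 -476.6   39.8] 0.644
   side [ 322.5 -458.6   38.9] 0.669
   both [ 306.3 -474.5  217.1] 0.653
   rect ((315.11846923828125, -465.9908142089844), (132.74044799804688, 78.51964569091797), 41.561058044433594)
board [ 0.193 -0.298  0.01 ] 0.62 1
   scene [ 187.4 -305.7   80.2] 0.626
   side [ 207.4 -278.3   94.8] 0.732
   both [ 198.9 -278.7   82.8] 0.632
   rect ((189.15396118164062, -291.9228210449219), (140.13294982910156, 81.91875457763672), 82.60013580322266)
```

Slab at (470,-249) yaw -20.5. The board with the right size is at (629,-235) yaw 11.7; the look-alike boards at scene (155,328) and (163,260) are about 130–140 × 80 mm. Press at (489,-3.5) yaw -12.2 and lever at (505,282.5) yaw -12.3. Next I'll plan the approach above the slab.

```bash
cat > plan.py <<'E'
import sys,numpy as np
from h import r
def plan(x,y,z,yd,step=.036,cur=None,dz=None):
    "tool-frame rows to reach x,y,z (m) with tool-y yaw yd (deg, mod 180)"
    s=r.sense(); p=np.array(s["tcp_pos"]); R=np.array(s["ee_rot"])
    a=np.degrees(np.arctan2(R[1,1],R[0,1])); d=(yd-a+90)%180-90
    D=np.array([x,y,z])-p; n=int(max(np.ceil(np.linalg.norm(D)/step),np.ceil(abs(d)/6.9),1))
    print("t",round(s["time_s"],2),"pos",p.round(4),"yd",round(a,2),"need",D.round(4),round(-d,2),"F",s["wrist_force"].round(1),"w",round(s["gripper_width"]*87,1),"tilt",R[:,2].round(3))
    for i in range(n):
        print([list((R.T@(D/n)).round(4).tolist()),round(-d/n,2)],end=", ")
        c,q=np.cos(np.radians(d/n)),np.sin(np.radians(d/n)); R=np.array([[c,-q,0],[q,c,0],[0,0,1]])@R
    print()
if __name__=="__main__": plan(*map(float,sys.argv[1:]))
E
python3 plan.py 0.470 -0.249 0.16 69.5
python3 - <<'E'
from h import *
p=cap("scene")
for n in ["dish","glue","burnisher_a","tumbler","mallet"]:
    print(n,[(ray(p,np.array(d["at"])*[640,400],0)[:2].round(3),round(d["confidence"],2)) for d in models.place_of(p,n)[:3]])
E
```

```text
t 1.4 pos [ 0.169  -0.6017  0.2413] yd 105.69 need [ 0.301   0.3527 -0.0813] 36.19 F [ 0.1 -1.   0. ] w 87.1 tilt [ 0. -0. -1.]
[[-0.0275, 0.0184, 0.0058], np.float64(2.58)], [[-0.0266, 0.0197, 0.0058], np.float64(2.58)], [[-0.0257, 0.0208, 0.0058], np.float64(2.58)], [[-0.0248, 0.022, 0.0058], np.float64(2.58)], [[-0.0238, 0.0231, 0.0058], np.float64(2.58)], [[-0.0227, 0.0241, 0.0058], np.float64(2.58)], [[-0.0216, 0.0251, 0.0058], np.float64(2.58)], [[-0.0204, 0.0261, 0.0058], np.float64(2.58)], [[-0.0192, 0.027, 0.0058], np.float64(2.58)], [[-0.018, 0.0278, 0.0058], np.float64(2.58)], [[-0.0167, 0.0286, 0.0058], np.float64(2.58)], [[-0.0154, 0.0293, 0.0058], np.float64(2.58)], [[-0.0141, 0.03, 0.0058], np.float64(2.58)], [[-0.0127, 0.0306, 0.0058], np.float64(2.58)], 
dish [(array([ 0.334, -0.22 ]), 0.72)]
glue [(array([ 0.782, -0.102]), 0.58)]
burnisher_a [(array([0.779, 0.002]), 0.75), (array([0.335, 0.164]), 0.66)]
tumbler [(array([0.791, 0.177]), 0.95)]
mallet [(array([ 0.55 , -0.441]), 0.68)]
```

Call:
apply_moves([
  [[-0.0275, 0.018, 0.005], 2.6],
  [[-0.0265, 0.0195, 0.005], 2.6],
  [[-0.0255, 0.021, 0.005], 2.6],
  [[-0.025, 0.022, 0.005], 2.6],
  [[-0.024, 0.023, 0.005], 2.6],
])

```text
time_s: 2.12
tcp_pos: [0.2775, -0.4751, 0.2162]
ee_rot: [[-0.999, -0.044, 0.0], [-0.044, 0.999, -0.0], [-0.0, -0.0, -1.0]]
wrist_force: [0.6, -0.2, -0.3]
gripper_width: 1.002
gripper_force: 0.0
```

Call:
apply_moves([
  [[-0.0225, 0.024, 0.006], 2.6],
  [[-0.0215, 0.025, 0.006], 2.6],
  [[-0.0205, 0.026, 0.006], 2.6],
  [[-0.019, 0.027, 0.006], 2.6],
  [[-0.018, 0.028, 0.006], 2.6],
])

```text
time_s: 2.53
tcp_pos: [0.385, -0.3493, 0.1863]
ee_rot: [[-0.983, 0.181, 0.001], [0.181, 0.983, -0.0], [-0.001, -0.0, -1.0]]
wrist_force: [0.5, 0.1, -0.1]
gripper_width: 1.003
gripper_force: 0.0
```

Call:
apply_moves([
  [[-0.0165, 0.0285, 0.006], 2.6],
  [[-0.0155, 0.0295, 0.006], 2.6],
  [[-0.014, 0.03, 0.006], 2.6],
  [[-0.0125, 0.0305, 0.006], 2.4],
  [[0, 0, 0], 0],
])

```text
time_s: 2.95
tcp_pos: [0.473, -0.2467, 0.1614]
ee_rot: [[-0.938, 0.347, 0.0], [0.347, 0.938, 0.0], [-0.0, 0.0, -1.0]]
wrist_force: [0.1, -0.2, 0.3]
gripper_width: 0.999
gripper_force: 0.0
```

```bash
cat > look.py <<'E'
import sys
from h import *
def look(name,guess,cams=("wrist",),z=0,save=None):
    obs=[]
    for c in cams:
        p=cap(c)
        if save: cv2.imwrite(f"pics/{save}_{c}.png",p["frame"])
        D=models.cut_out(p,"press" if name=="anvil" else name)
        g=proj(p,[[guess[0],guess[1],z+.01]])[0]
        best=None
        for d in D:
            e=d["extent"]; q=np.array([(e[0]+e[2]/2)*640,(e[1]+e[3]/2)*400])
            if best is None or np.linalg.norm(q-g)<best[0]: best=(np.linalg.norm(q-g),d)
        if best is None: print(name,c,"none");continue
        x,i=fit(M[name],[(p,best[1]["region"])],guess,z); print(name,c,show(x),round(i,3),"conf",round(best[1]["confidence"],2),"off px",best[0].round(0)); obs.append((p,best[1]["region"]))
    return obs
E
python3 plan.py 0.470 -0.249 0.16 69.5
python3 - <<'E'
from look import *
look("slab",np.array([.4705,-.249,np.radians(-20.5)]),save="w1")
look("board",np.array([.6285,-.2346,np.radians(11.7)]))
look("press",np.array([.489,-.0035,np.radians(-12.2)]))
E
```

```text
t 2.95 pos [ 0.473  -0.2467  0.1614] yd 69.69 need [-0.003  -0.0023 -0.0014] 0.19 F [ 0.1 -0.2  0.3] w 86.9 tilt [ 0.  0. -1.]
[[0.002, -0.0032, 0.0014], np.float64(0.19)], 
slab wrist [ 473.1 -247.9  -19.6] 0.967 conf 0.74 off px 3.0
board wrist [ 650.1 -230.1    9.3] 0.436 conf 0.71 off px 7.0
press wrist [493.2   2.4  -9.8] 0.817 conf 0.9 off px 24.0
```

View pics/w1_wrist.png

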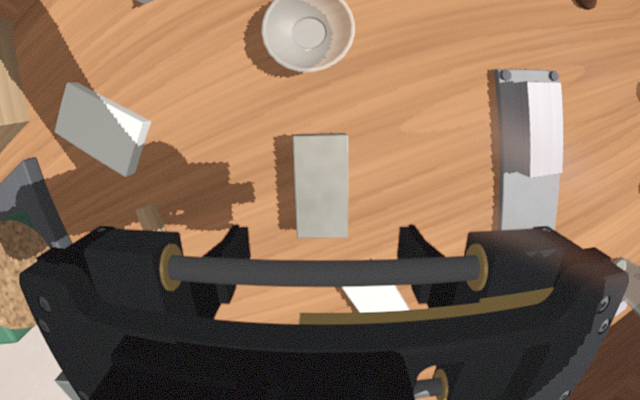

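The wrist view shows the slab at (321,186), the dish at (308,33), and the anvil at (545,125), all agreeing with the fits. Descending to the slab.

Call:
apply_moves([
  [[0.0005, -0.0018, 0.035], -0.3],
  [[0, 0, 0.035], 0],
  [[0, 0, 0.035], 0],
  [[0, 0, 0.025], 0],
  [[0, 0, 0.01], 0],
])

```text
time_s: 3.67
tcp_pos: [0.466, -0.2519, 0.0191]
ee_rot: [[-0.938, 0.348, -0.006], [0.348, 0.938, 0.002], [0.006, -0.001, -1.0]]
wrist_force: [-0.6, 1.3, 8.3]
gripper_width: 0.995
gripper_force: 6.8
```

Call:
apply_moves([
  [[0, 0, 0], 0],
  [[0, 0, 0], 0],
  [[0, 0, 0], 0],
  [[0, 0, 0], 0],
  [[0, 0, 0], 0],
], hand=0.04)

```text
time_s: 4.08
tcp_pos: [0.4695, -0.2518, 0.0232]
ee_rot: [[-0.938, 0.346, 0.002], [0.346, 0.938, -0.0], [-0.002, 0.0, -1.0]]
wrist_force: [0.1, 0.8, 0.5]
gripper_width: 0.707
gripper_force: 0.0
```

Call:
apply_moves([
  [[0, 0, 0], 0],
  [[0, 0, 0], 0],
  [[0, 0, 0], 0],
])

```text
time_s: 4.33
tcp_pos: [0.4699, -0.2514, 0.023]
ee_rot: [[-0.939, 0.345, 0.002], [0.345, 0.939, -0.0], [-0.002, 0.0, -1.0]]
wrist_force: [0.2, 2.4, 3.9]
gripper_width: 0.569
gripper_force: 30.0
```

Call:
apply_moves([
  [[0, 0, -0.01], 0],
  [[0, 0, -0.025], 0],
  [[0, 0, -0.035], 0],
  [[0, 0, -0.03], 0],
  [[0, 0, -0.02], 0],
])

```text
time_s: 4.75
tcp_pos: [0.4691, -0.2518, 0.1451]
ee_rot: [[-0.938, 0.345, 0.002], [0.345, 0.938, -0.001], [-0.002, -0.0, -1.0]]
wrist_force: [0.7, 0.3, -1.7]
gripper_width: 0.57
gripper_force: 30.0
```

```bash
python3 plan.py 0.489 -0.0035 0.14 77.8
python3 - <<'E'
from look import *
s=r.sense();t=s["tcp_pos"]
o=look("slab",np.array([t[0],t[1],np.radians(-20.3)]),("wrist","scene","side"),z=t[2]-.0225)
print(show(fit(M["slab"],o[1:],np.array([t[0],t[1],np.radians(-20.3)]),t[2]-.0225)[0]))
look("press",np.array([.489,-.0035,np.radians(-12.2)]),("wrist","scene","side"))
E
```

```text
t 4.75 pos [ 0.4691 -0.2518  0.1451] yd 69.8 need [ 0.0199  0.2483 -0.0051] -8.0 F [ 0.7  0.3 -1.7] w 49.6 tilt [ 0.002 -0.001 -1.   ]
[[0.0096, 0.0343, 0.0007], np.float64(-1.14)], [[0.0089, 0.0345, 0.0007], np.float64(-1.14)], [[0.0082, 0.0346, 0.0007], np.float64(-1.14)], [[0.0075, 0.0348, 0.0007], np.float64(-1.14)], [[0.0068, 0.0349, 0.0007], np.float64(-1.14)], [[0.0061, 0.0351, 0.0007], np.float64(-1.14)], [[0.0054, 0.0352, 0.0007], np.float64(-1.14)], 
slab wrist [ 471.1 -251.1  -20. ] 0.732 conf 0.64 off px 11.0
slab scene [ 475.2 -247.4  -38.5] 0.626 conf 0.72 off px 7.0
slab side [ 466.7 -248.5  -19.3] 0.546 conf 0.82 off px 6.0
[ 467.7 -250.4  -23. ]
press wrist [491.5   4.6  -9.8] 0.699 conf 0.74 off px 54.0
press scene [489.1  -2.8 -12.5] 0.936 conf 0.81 off px 27.0
press side [489.   -4.4 -12. ] 0.97 conf 0.89 off px 16.0
```

Call:
apply_moves([
  [[0.0095, 0.0343, 0], -1.14],
  [[0.009, 0.0345, 0], -1.14],
  [[0.0083, 0.0346, 0], -1.14],
  [[0.0076, 0.0348, 0], -1.14],
  [[0.007, 0.0349, 0], -1.14],
])

```text
time_s: 5.77
tcp_pos: [0.4827, -0.0725, 0.1422]
ee_rot: [[-0.968, 0.25, -0.0], [0.25, 0.968, -0.0], [0.0, -0.0, -1.0]]
wrist_force: [1.3, 0.4, -2.5]
gripper_width: 0.57
gripper_force: 30.0
```

Call:
apply_moves([
  [[0.006, 0.035, 0], -1.15],
  [[0.0055, 0.035, 0], -1.15],
  [[0, 0, 0], 0],
  [[0, 0, 0], 0],
])

```text
time_s: 6.1
tcp_pos: [0.4888, -0.0015, 0.1422]
ee_rot: [[-0.978, 0.208, -0.0], [0.208, 0.978, -0.0], [0.0, -0.0, -1.0]]
wrist_force: [0.3, -0.7, -2.6]
gripper_width: 0.572
gripper_force: 30.0
```

```bash
python3 plan.py 0.4881 -0.0033 0.07 77.8
python3 - <<'E'
from look import *
for i in range(4):
    cap("wrist"); s=r.sense(); print(s["tcp_pos"].round(4),s["ee_rot"][:2,1].round(4))
E
```

```text
t 6.1 pos [ 0.4888 -0.0015  0.1422] yd 78.0 need [-0.0007 -0.0018 -0.0722] 0.2 F [ 0.3 -0.7 -2.6] w 49.7 tilt [-0. -0. -1.]
[[0.0001, -0.0006, 0.0241], np.float64(0.07)], [[0.0001, -0.0006, 0.0241], np.float64(0.07)], [[0.0001, -0.0006, 0.0241], np.float64(0.07)], 
[ 0.4884 -0.0027  0.142 ] [0.2099 0.9777]
[ 0.4883 -0.0035  0.142 ] [0.2114 0.9774]
[ 0.4882 -0.004   0.142 ] [0.2124 0.9772]
[ 0.4883 -0.0043  0.142 ] [0.2131 0.977 ]
```

Call:
apply_moves([
  [[0, 0.001, 0.03], 0],
  [[0, 0, 0.025], 0],
  [[0, 0, 0.015], 0],
  [[0, 0, 0.007], 0],
  [[0, 0, 0], 0],
])

```text
time_s: 6.72
tcp_pos: [0.4878, -0.0036, 0.0638]
ee_rot: [[-0.977, 0.213, -0.004], [0.213, 0.977, -0.001], [0.003, -0.002, -1.0]]
wrist_force: [-0.4, -1.0, -3.9]
gripper_width: 0.574
gripper_force: 30.0
```

Call:
apply_moves([
  [[0, 0, 0], 0],
  [[0, 0, 0], 0],
  [[0, 0, 0], 0],
])

```text
time_s: 6.97
tcp_pos: [0.4898, -0.0023, 0.0665]
ee_rot: [[-0.977, 0.212, 0.003], [0.212, 0.977, 0.001], [-0.002, 0.001, -1.0]]
wrist_force: [-0.9, 1.0, -2.7]
gripper_width: 0.575
gripper_force: 30.0
```

```bash
python3 plan.py 0.4881 -0.0033 0.0585 77.8
python3 - <<'E'
from look import *
p=cap("side"); q=cap("wrist")
cv2.imwrite("pics/c1.png",np.hstack([cv2.resize(p["frame"][130:280,230:430],(400,300)),cv2.resize(q["frame"],(480,300))[:,:400]]))
E
```

```text
t 6.97 pos [ 0.4898 -0.0023  0.0665] yd 77.78 need [-0.0017 -0.001  -0.008 ] -0.02 F [-0.9  1.  -2.7] w 50.0 tilt [ 0.003  0.001 -1.   ]
[[0.0014, -0.0014, 0.008], np.float64(-0.02)],
```

View pics/c1.png

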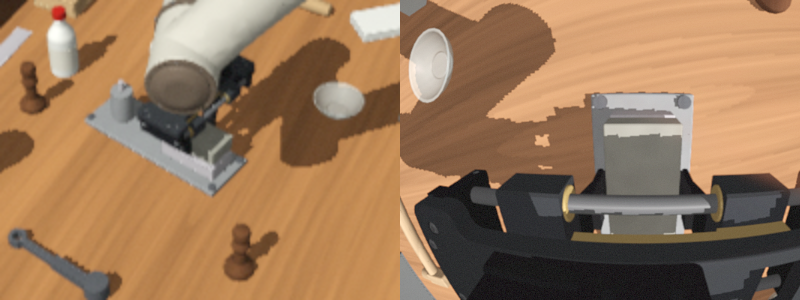

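The crop shows the held slab over the anvil, aligned with the base plate (right half, 645,170). Lowering.

Call:
apply_moves([
  [[0.0005, -0.001, 0.003], 0],
  [[0.0005, 0, 0.003], 0],
  [[0, 0, 0.002], 0],
  [[0, 0, 0], 0],
  [[0, 0, 0], 0],
])

```text
time_s: 7.48
tcp_pos: [0.4874, -0.0031, 0.058]
ee_rot: [[-0.977, 0.211, -0.0], [0.211, 0.977, -0.0], [0.0, -0.0, -1.0]]
wrist_force: [-2.7, 0.5, 5.0]
gripper_width: 0.577
gripper_force: 30.0
```

Call:
apply_moves([
  [[0, 0, 0], 0],
  [[0, 0, 0], 0],
  [[0, 0, 0], 0],
])

```text
time_s: 7.73
tcp_pos: [0.4874, -0.0031, 0.058]
ee_rot: [[-0.977, 0.211, -0.0], [0.211, 0.977, -0.0], [0.0, -0.0, -1.0]]
wrist_force: [-3.8, 0.0, 6.3]
gripper_width: 0.57
gripper_force: 30.0
```

Call:
apply_moves([
  [[0, 0, 0], 0],
  [[0, 0, 0], 0],
  [[0, 0, 0], 0],
  [[0, 0, 0], 0],
], hand=0.07)

```text
time_s: 8.07
tcp_pos: [0.4879, -0.003, 0.0573]
ee_rot: [[-0.977, 0.211, 0.0], [0.211, 0.977, 0.0], [-0.0, 0.0, -1.0]]
wrist_force: [-0.5, 0.0, -0.4]
gripper_width: 0.764
gripper_force: 0.0
```

Call:
apply_moves([
  [[0, 0, -0.02], 0],
  [[0, 0, -0.03], 0],
  [[0, 0, -0.035], 0],
  [[0, 0, -0.025], 0],
  [[0, 0, -0.01], 0],
], hand=0.087)

```text
time_s: 8.48
tcp_pos: [0.4897, -0.0027, 0.1814]
ee_rot: [[-0.978, 0.211, 0.007], [0.211, 0.978, 0.001], [-0.007, 0.003, -1.0]]
wrist_force: [0.4, 0.0, 0.1]
gripper_width: 0.984
gripper_force: 0.0
```

Call:
apply_moves([
  [[0, 0, 0], 0],
  [[0, 0, 0], 0],
])

```text
time_s: 8.65
tcp_pos: [0.4875, -0.003, 0.1772]
ee_rot: [[-0.977, 0.212, 0.001], [0.212, 0.977, 0.001], [-0.0, 0.001, -1.0]]
wrist_force: [0.2, -0.3, -0.6]
gripper_width: 0.997
gripper_force: 0.0
```

```bash
cat > pile.py <<'E'
from look import *
M["pile"]=M["press"]+[box(-.05,.05,-.025,.025,.035,.061)]
import sys
def crop(fn,R=300):
    p=cap("wrist"); c=proj(p,[[.489,-.0035,.061]])[0].astype(int); print(c)
    x0,y0=max(c[0]-100,0),max(c[1]-80,0)
    cv2.imwrite(fn,cv2.resize(p["frame"][y0:y0+160,x0:x0+200],None,fx=4,fy=4,interpolation=cv2.INTER_CUBIC)); return p
E
python3 - <<'E'
from pile import *
g=np.array([.489,-.0035,np.radians(-12.2)])
look("slab",g,("wrist","scene","side"),z=.035); crop("pics/c2.png")
E
python3 plan.py 0.629 -0.235 0.15 101.5
```

```text
slab wrist [489.6  -2.2 -11.8] 0.975 conf 0.92 off px 4.0
slab scene [486.1  -3.2 -12.1] 0.934 conf 0.79 off px 2.0
slab side [486.6  -5.6 -13.2] 0.961 conf 0.95 off px 3.0
[322 196]
t 9.0 pos [ 0.4873 -0.0032  0.1763] yd 77.79 need [ 0.1417 -0.2318 -0.0263] -23.71 F [ 0.7 -0.5  0.3] w 87.2 tilt [-0.002 -0.001 -1.   ]
[[-0.0235, -0.0246, 0.0033], np.float64(-2.96)], [[-0.0222, -0.0257, 0.0033], np.float64(-2.96)], [[-0.0208, -0.0269, 0.0033], np.float64(-2.96)], [[-0.0194, -0.0279, 0.0033], np.float64(-2.96)], [[-0.0179, -0.0289, 0.0033], np.float64(-2.96)], [[-0.0164, -0.0297, 0.0033], np.float64(-2.96)], [[-0.0148, -0.0306, 0.0033], np.float64(-2.96)], [[-0.0132, -0.0313, 0.0033], np.float64(-2.96)],
```

View pics/c2.png

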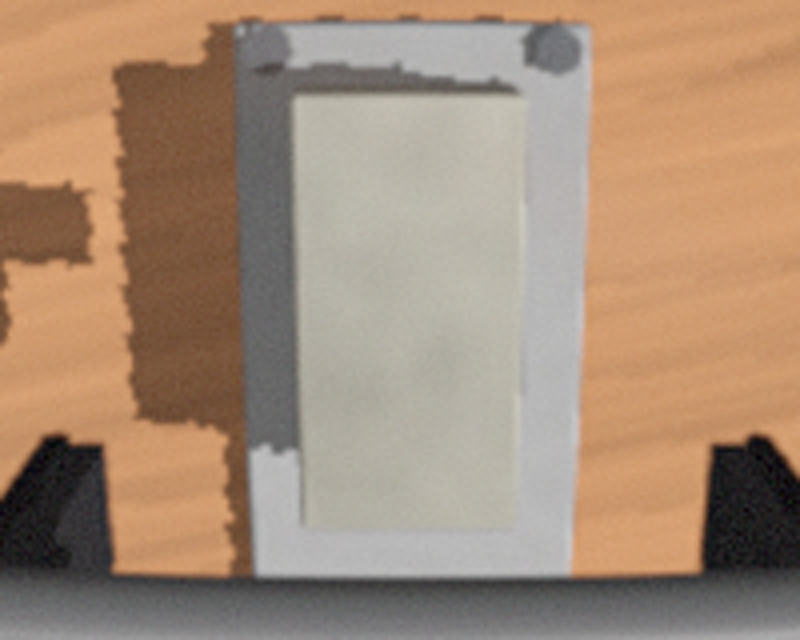

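The crop shows the slab (410,310) squarely on the anvil, parallel to the base plate. A shift of a millimetre or two is possible, which I'll check from outside once the arm has moved off towards the board.

Call:
apply_moves([
  [[-0.0235, -0.0246, 0.003], -2.95],
  [[-0.022, -0.0258, 0.003], -2.95],
  [[-0.021, -0.027, 0.003], -2.95],
  [[-0.0194, -0.028, 0.003], -2.95],
  [[-0.018, -0.029, 0.003], -2.95],
])

```text
time_s: 9.42
tcp_pos: [0.5769, -0.1499, 0.1615]
ee_rot: [[-0.999, -0.047, -0.001], [-0.047, 0.999, 0.0], [0.001, 0.0, -1.0]]
wrist_force: [0.4, -0.8, -0.4]
gripper_width: 1.0
gripper_force: 0.0
```

Call:
apply_moves([
  [[-0.0165, -0.03, 0.003], -2.95],
  [[-0.015, -0.0306, 0.003], -2.95],
  [[-0.013, -0.0313, 0.003], -2.95],
  [[0, 0, 0], 0],
  [[0, 0, 0], 0],
])

```text
time_s: 9.83
tcp_pos: [0.6293, -0.2372, 0.1511]
ee_rot: [[-0.981, -0.194, -0.003], [-0.194, 0.981, 0.001], [0.003, 0.001, -1.0]]
wrist_force: [0.6, -0.0, 0.4]
gripper_width: 1.002
gripper_force: 0.0
```

```bash
python3 - <<'E'
from pile import *
g=np.array([.489,-.0035,np.radians(-12.2)])
look("slab",g,("scene","side"),z=.035)
look("press",g,("scene","side"))
look("board",np.array([.6285,-.2346,np.radians(11.7)]),("wrist","wrist","scene","side"))
a,b=cap("scene"),cap("side")
cr=lambda p,s:cv2.resize(p["frame"][s],(400,400),interpolation=cv2.INTER_CUBIC)
def c(p):
    u,v=proj(p,[[.489,-.0035,.045]])[0].astype(int); return cr(p,np.s_[v-40:v+40,u-40:u+40])
cv2.imwrite("pics/c3.png",np.hstack([c(a),c(b)]))
E
python3 plan.py 0.629 -0.235 0.15 101.5
```

```text
slab scene [482.2  12.9  10. ] 0.056 conf 0.51 off px 16.0
slab side [488.   -3.4 -14. ] 0.906 conf 0.65 off px 3.0
press scene [488.5  -2.6 -12.3] 0.463 conf 0.62 off px 27.0
press side [489.7  -3.5 -12.4] 0.745 conf 0.65 off px 18.0
board wrist [ 629.6 -233.6   11.3] 0.979 conf 0.63 off px 1.0
board wrist [ 630.  -233.7   11.2] 0.98 conf 0.92 off px 1.0
board scene [ 626.7 -234.2   12.4] 0.892 conf 0.64 off px 1.0
board side [ 629.5 -235.2   11. ] 0.93 conf 0.76 off px 2.0
t 10.73 pos [ 0.6294 -0.2358  0.1532] yd 101.38 need [-0.0004  0.0008 -0.0032] -0.12 F [1.8 0.3 0.1] w 86.7 tilt [-0.  0. -1.]
[[0.0003, 0.0009, 0.0032], np.float64(-0.12)],
```

View pics/c3.png

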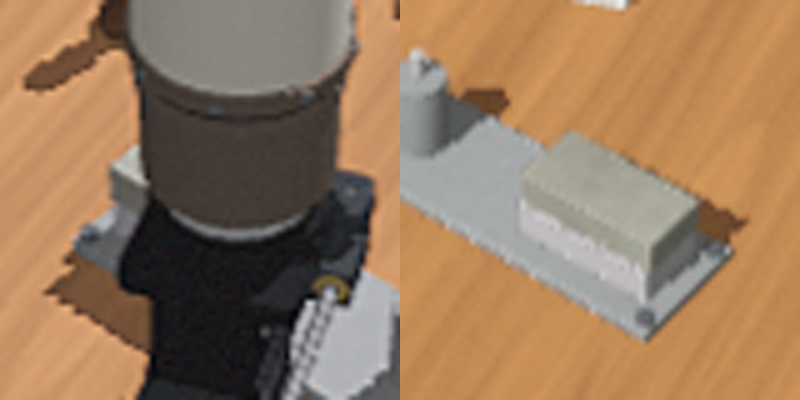

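Left half of the crop is blocked by the arm. The right half (side camera) shows slab and anvil edges aligned at (521,200) and (647,270), flush within about 1 mm. Grasping the board.

Call:
apply_moves([
  [[-0.0002, 0.0013, 0.035], 0],
  [[0, 0, 0.035], 0],
  [[0, 0, 0.03], 0],
  [[0, 0, 0.015], 0],
  [[0, 0, 0.008], 0],
])

```text
time_s: 11.15
tcp_pos: [0.6275, -0.2342, 0.0269]
ee_rot: [[-0.98, -0.197, -0.005], [-0.197, 0.98, 0.001], [0.005, 0.002, -1.0]]
wrist_force: [-0.7, -0.3, 0.1]
gripper_width: 0.998
gripper_force: 0.0
```

Call:
apply_moves([
  [[0, 0, 0.005], 0],
  [[0, 0, 0.003], 0],
  [[0, 0, 0], 0],
  [[0, 0, 0], 0],
])

```text
time_s: 11.48
tcp_pos: [0.6303, -0.2347, 0.0236]
ee_rot: [[-0.98, -0.198, 0.002], [-0.198, 0.98, -0.001], [-0.002, -0.001, -1.0]]
wrist_force: [0.4, -0.7, 0.1]
gripper_width: 0.999
gripper_force: 0.0
```

Call:
apply_moves([
  [[0, 0, 0], 0],
  [[0, 0, 0], 0],
  [[0, 0, 0], 0],
  [[0, 0, 0], 0],
  [[0, 0, 0], 0],
], hand=0.04)

```text
time_s: 11.9
tcp_pos: [0.6295, -0.2345, 0.0225]
ee_rot: [[-0.98, -0.197, 0.0], [-0.197, 0.98, -0.0], [-0.0, -0.0, -1.0]]
wrist_force: [0.0, 0.5, -0.1]
gripper_width: 0.703
gripper_force: 0.0
```

Call:
apply_moves([
  [[0, 0, 0], 0],
  [[0, 0, 0], 0],
  [[0, 0, 0], 0],
  [[0, 0, 0], 0],
])

```text
time_s: 12.23
tcp_pos: [0.6294, -0.2345, 0.0223]
ee_rot: [[-0.98, -0.197, -0.0], [-0.197, 0.98, 0.0], [0.0, 0.0, -1.0]]
wrist_force: [-0.4, -0.0, 0.7]
gripper_width: 0.57
gripper_force: 30.0
```

Call:
apply_moves([
  [[0, 0, -0.015], 0],
  [[0, 0, -0.03], 0],
  [[0, 0, -0.035], 0],
  [[0, 0, -0.03], 0],
  [[0, 0, -0.02], 0],
])

```text
time_s: 12.65
tcp_pos: [0.6305, -0.2348, 0.1558]
ee_rot: [[-0.98, -0.198, 0.004], [-0.198, 0.98, -0.001], [-0.004, -0.002, -1.0]]
wrist_force: [1.7, -0.4, -0.4]
gripper_width: 0.57
gripper_force: 30.0
```

```bash
python3 plan.py 0.4888 -0.0032 0.14 77.8
```

```text
t 12.65 pos [ 0.6305 -0.2348  0.1558] yd 101.41 need [-0.1417  0.2316 -0.0158] 23.61 F [ 1.7 -0.4 -0.4] w 49.6 tilt [ 0.004 -0.001 -1.   ]
[[0.0116, 0.0319, 0.0019], np.float64(2.95)], [[0.0133, 0.0312, 0.0019], np.float64(2.95)], [[0.0149, 0.0305, 0.0019], np.float64(2.95)], [[0.0164, 0.0297, 0.0018], np.float64(2.95)], [[0.0179, 0.0288, 0.0018], np.float64(2.95)], [[0.0194, 0.0279, 0.0018], np.float64(2.95)], [[0.0208, 0.0268, 0.0018], np.float64(2.95)], [[0.0221, 0.0257, 0.0018], np.float64(2.95)],
```

Call:
apply_moves([
  [[0.0116, 0.032, 0.001], 2.95],
  [[0.0133, 0.0312, 0.001], 2.95],
  [[0.015, 0.0305, 0.001], 2.95],
  [[0.0164, 0.0297, 0.001], 2.95],
  [[0.018, 0.0288, 0.001], 2.95],
])

```text
time_s: 13.07
tcp_pos: [0.5394, -0.0887, 0.147]
ee_rot: [[-0.998, 0.062, -0.0], [0.062, 0.998, 0.0], [0.0, 0.0, -1.0]]
wrist_force: [0.4, 1.9, 0.5]
gripper_width: 0.571
gripper_force: 30.0
```

Call:
apply_moves([
  [[0.0194, 0.028, 0.002], 2.95],
  [[0.0208, 0.0268, 0.002], 2.95],
  [[0.022, 0.0257, 0.002], 2.95],
  [[0, 0, 0], 0],
  [[0, 0, 0], 0],
])

```text
time_s: 13.48
tcp_pos: [0.4868, -0.0015, 0.1415]
ee_rot: [[-0.978, 0.208, 0.0], [0.208, 0.978, 0.0], [-0.0, 0.0, -1.0]]
wrist_force: [0.7, 1.0, -1.0]
gripper_width: 0.571
gripper_force: 30.0
```

Call:
apply_moves([
  [[0, 0, 0], 0],
  [[0, 0, 0], 0],
  [[0, 0, 0], 0],
  [[0, 0, 0], 0],
])

```text
time_s: 13.82
tcp_pos: [0.488, -0.0035, 0.1411]
ee_rot: [[-0.977, 0.213, -0.0], [0.213, 0.977, -0.0], [0.0, -0.0, -1.0]]
wrist_force: [0.0, 0.2, -1.4]
gripper_width: 0.567
gripper_force: 30.0
```

```bash
python3 plan.py 0.4888 -0.0032 0.09 77.8
```

```text
t 13.82 pos [ 0.488  -0.0035  0.1411] yd 77.7 need [ 0.0008  0.0003 -0.0511] -0.1 F [ 0.   0.2 -1.4] w 49.3 tilt [-0. -0. -1.]
[[-0.0004, 0.0002, 0.0255], np.float64(-0.05)], [[-0.0004, 0.0002, 0.0255], np.float64(-0.05)],
```

Lowering to just above, settling, and checking the alignment.

Call:
apply_moves([
  [[-0.0007, 0.0003, 0.02], 0],
  [[0, 0, 0.02], 0],
  [[0, 0, 0.009], 0],
  [[0, 0, 0.004], 0],
  [[0, 0, 0], 0],
])

```text
time_s: 14.23
tcp_pos: [0.4881, -0.0031, 0.0875]
ee_rot: [[-0.977, 0.212, -0.002], [0.212, 0.977, -0.001], [0.002, -0.001, -1.0]]
wrist_force: [-0.0, -0.4, -0.6]
gripper_width: 0.572
gripper_force: 30.0
```

Call:
apply_moves([
  [[0, 0, 0], 0],
  [[0, 0, 0], 0],
  [[0, 0, 0], 0],
  [[0, 0, 0], 0],
])

```text
time_s: 14.57
tcp_pos: [0.4888, -0.0025, 0.089]
ee_rot: [[-0.977, 0.211, 0.002], [0.211, 0.977, 0.0], [-0.001, 0.001, -1.0]]
wrist_force: [-0.1, 1.1, -0.5]
gripper_width: 0.571
gripper_force: 30.0
```

```bash
python3 plan.py 0.4888 -0.0032 0.0835 77.8
python3 - <<'E'
from pile import *
a,b,w=cap("scene"),cap("side"),cap("wrist")
def c(p,h,pt=(.489,-.0035,.06)):
    u,v=proj(p,[pt])[0].astype(int); return cv2.resize(p["frame"][v-h:v+h,u-h:u+h],(400,400),interpolation=cv2.INTER_CUBIC)
cv2.imwrite("pics/c4.png",np.hstack([c(b,40),c(w,80,(.45,.005,.06))]))
E
```

```text
t 14.57 pos [ 0.4888 -0.0025  0.089 ] yd 77.79 need [ 0.     -0.0007 -0.0055] -0.01 F [-0.1  1.1 -0.5] w 49.7 tilt [ 0.002  0.    -1.   ]
[[-0.0002, -0.0007, 0.0055], np.float64(-0.01)],
```

View pics/c4.png

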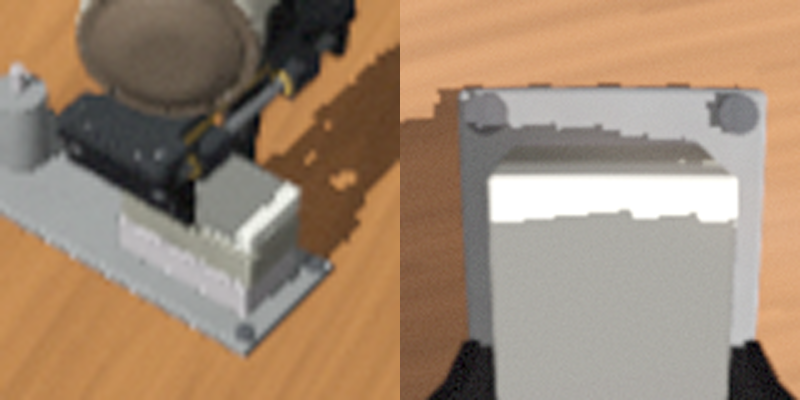

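The crops show the board just above the slab with edges in line at the near corner (left 245,290; right 490–737 across). Setting it down and releasing.

Call:
apply_moves([
  [[0, -0.0005, 0.003], 0],
  [[0, 0, 0.0025], 0],
  [[0, 0, 0.0005], 0],
  [[0, 0, 0], 0],
  [[0, 0, 0], 0],
])

```text
time_s: 15.13
tcp_pos: [0.4884, -0.0031, 0.0832]
ee_rot: [[-0.977, 0.211, 0.0], [0.211, 0.977, -0.0], [-0.0, -0.0, -1.0]]
wrist_force: [-2.7, 0.3, 7.5]
gripper_width: 0.57
gripper_force: 30.0
```

Call:
apply_moves([
  [[0, 0, 0], 0],
  [[0, 0, 0], 0],
  [[0, 0, 0], 0],
])

```text
time_s: 15.38
tcp_pos: [0.4884, -0.0031, 0.0832]
ee_rot: [[-0.977, 0.211, 0.0], [0.211, 0.977, -0.0], [-0.0, -0.0, -1.0]]
wrist_force: [-2.1, 0.9, 7.9]
gripper_width: 0.574
gripper_force: 30.0
```

Call:
apply_moves([
  [[0, 0, 0], 0],
  [[0, 0, 0], 0],
  [[0, 0, 0], 0],
  [[0, 0, 0], 0],
], hand=0.07)

```text
time_s: 15.72
tcp_pos: [0.4882, -0.0031, 0.0819]
ee_rot: [[-0.977, 0.212, -0.0], [0.212, 0.977, -0.0], [0.0, -0.0, -1.0]]
wrist_force: [-0.1, 0.2, -0.4]
gripper_width: 0.767
gripper_force: 0.0
```

Call:
apply_moves([
  [[0, 0, -0.02], 0],
  [[0, 0, -0.03], 0],
  [[0, 0, -0.03], 0],
  [[0, 0, -0.02], 0],
  [[0, 0, -0.01], 0],
], hand=0.087)

```text
time_s: 16.13
tcp_pos: [0.4897, -0.0029, 0.1953]
ee_rot: [[-0.977, 0.211, 0.005], [0.211, 0.977, 0.001], [-0.005, 0.002, -1.0]]
wrist_force: [0.7, -0.7, -0.3]
gripper_width: 0.991
gripper_force: 0.0
```

Call:
apply_moves([
  [[0, 0, 0], 0],
  [[0, 0, 0], 0],
  [[0, 0, 0], 0],
])

```text
time_s: 16.38
tcp_pos: [0.4874, -0.0033, 0.191]
ee_rot: [[-0.977, 0.212, -0.002], [0.212, 0.977, -0.0], [0.002, -0.001, -1.0]]
wrist_force: [0.8, -0.0, -1.0]
gripper_width: 1.001
gripper_force: 0.0
```

```bash
python3 - <<'E'
from pile import *
g=np.array([.489,-.0035,np.radians(-12.2)])
look("board",g,("wrist","scene","side"),z=.061)
E
python3 plan.py 0.549 0.273 0.17 77.8
```

```text
board wrist [489.1  -2.  -12.2] 0.954 conf 0.9 off px 3.0
board scene [486.5  -3.2 -11.1] 0.9 conf 0.7 off px 2.0
board side [485.8  -4.5 -13.9] 0.878 conf 0.72 off px 2.0
t 16.68 pos [ 0.488  -0.0032  0.1916] yd 77.79 need [ 0.061   0.2762 -0.0216] -0.01 F [ 0.1  0.5 -0.1] w 87.0 tilt [-0.001 -0.    -1.   ]
[[-0.0001, 0.0354, 0.0027], np.float64(-0.0)], [[-0.0002, 0.0354, 0.0027], np.float64(-0.0)], [[-0.0002, 0.0354, 0.0027], np.float64(-0.0)], [[-0.0002, 0.0354, 0.0027], np.float64(-0.0)], [[-0.0002, 0.0354, 0.0027], np.float64(-0.0)], [[-0.0002, 0.0354, 0.0027], np.float64(-0.0)], [[-0.0002, 0.0354, 0.0027], np.float64(-0.0)], [[-0.0002, 0.0354, 0.0027], np.float64(-0.0)],
```

Board matches the slab within about 0.5 mm. Going to the lever, then rechecking pile against anvil with the view clear.

Call:
apply_moves([
  [[0, 0.0354, 0.003], 0],
  [[0, 0.0354, 0.003], 0],
  [[0, 0.0354, 0.003], 0],
  [[0, 0.0354, 0.003], 0],
  [[0, 0.0354, 0.003], 0],
])

```text
time_s: 17.1
tcp_pos: [0.5258, 0.1714, 0.1769]
ee_rot: [[-0.977, 0.212, -0.0], [0.212, 0.977, -0.0], [0.0, -0.0, -1.0]]
wrist_force: [0.1, -1.2, 0.0]
gripper_width: 1.002
gripper_force: 0.0
```

Call:
apply_moves([
  [[0, 0.0354, 0.003], 0],
  [[0, 0.0354, 0.003], 0],
  [[0, 0.0354, 0.002], 0],
  [[0, 0, 0], 0],
  [[0, 0, 0], 0],
])

```text
time_s: 17.52
tcp_pos: [0.5479, 0.2752, 0.168]
ee_rot: [[-0.978, 0.209, -0.001], [0.209, 0.978, -0.001], [0.001, -0.001, -1.0]]
wrist_force: [0.6, 0.3, -1.1]
gripper_width: 0.998
gripper_force: 0.0
```

```bash
python3 - <<'E'
from pile import *
g=np.array([.489,-.0035,np.radians(-12.2)])
l=np.array([.505,.2825,np.radians(-12.3)])
look("lever",l,("wrist","wrist","scene","side"))
w=cap("wrist")
for t in("lever","lever_balance","lever_eye"):
    for z in (0.01,):
        print(t,[(ray(w,np.array(d["at"])*[640,400],dict(lever=0,lever_balance=.01,lever_eye=0)[t])[:2].round(4),round(d["confidence"],2)) for d in models.place_of(w,t)[:2]])
for n,z in(("press",0),("board",.061),("slab",.035)): look(n,g,("scene","side"),z=z)
a,b=cap("scene"),cap("side")
def c(p,h,pt=(.489,-.0035,.05)):
    u,v=proj(p,[pt])[0].astype(int); return cv2.resize(p["frame"][v-h:v+h,u-h:u+h],(400,400),interpolation=cv2.INTER_CUBIC)
cv2.imwrite("pics/c5.png",np.vstack([np.hstack([c(a,32),c(b,32)])]))
cv2.imwrite("pics/c6.png",w["frame"])
E
python3 plan.py 0.549 0.273 0.17 77.8
```

```text
lever wrist [508.6 282.9 -11.4] 0.778 conf 0.87 off px 68.0
lever wrist none
lever scene [504.7 282.8 -11.9] 0.897 conf 0.7 off px 20.0
lever side [508.7 281.5 -11.9] 0.857 conf 0.77 off px 23.0
lever [(array([0.5067, 0.2847]), 0.64)]
lever_balance [(array([0.5519, 0.2757]), 0.91)]
lever_eye [(array([0.6579, 0.2508]), 0.68)]
press scene [489.4  -4.3 -12.2] 0.797 conf 0.6 off px 28.0
press side [484.9  -1.9 -11.4] 0.458 conf 0.91 off px 5.0
board scene [485.   -2.4 -12.9] 0.915 conf 0.68 off px 1.0
board side [487.1  -3.4 -11.6] 0.939 conf 0.61 off px 1.0
slab scene [488.6 -12.1 -19.1] 0.34 conf 0.69 off px 5.0
slab side [486.1  -1.1 -10.4] 0.346 conf 0.68 off px 5.0
t 18.82 pos [0.5482 0.2737 0.1692] yd 77.79 need [ 0.0008 -0.0007  0.0008] -0.01 F [ 0.1  0.8 -0.3] w 87.1 tilt [-0. -0. -1.]
[[-0.001, -0.0005, -0.0008], np.float64(-0.01)],
```

View pics/c5.png

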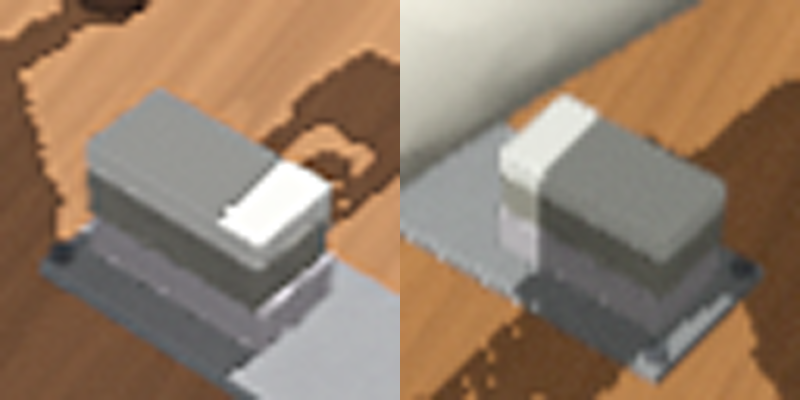

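The crops show board and slab flush with each other, but a thin bright strip of anvil is visible at the post end (left half, 295,290). The pile sits about 2.3 mm short of the post side, as the fits also say. There is time to mend this: I'll grip slab and board together, lift slightly and shift.

Call:
apply_moves([
  [[0, -0.0354, 0], 0],
  [[0, -0.0354, 0], 0],
  [[0, -0.0354, 0], 0],
  [[0, -0.0354, 0], 0],
  [[0, -0.0354, 0], 0],
])

```text
time_s: 19.23
tcp_pos: [0.5101, 0.0993, 0.1694]
ee_rot: [[-0.978, 0.211, 0.0], [0.211, 0.978, 0.0], [-0.0, 0.0, -1.0]]
wrist_force: [0.8, -0.8, -0.8]
gripper_width: 0.994
gripper_force: 0.0
```

Call:
apply_moves([
  [[0, -0.0354, 0], 0],
  [[0, -0.0354, 0], 0],
  [[0, -0.0354, 0], 0],
  [[0, 0, 0.01], 0],
  [[0, 0, 0.01], 0],
])

```text
time_s: 19.65
tcp_pos: [0.4882, -0.0049, 0.1499]
ee_rot: [[-0.977, 0.215, 0.002], [0.215, 0.977, 0.001], [-0.002, 0.001, -1.0]]
wrist_force: [0.8, -0.1, 0.1]
gripper_width: 0.999
gripper_force: 0.0
```

Call:
apply_moves([
  [[0, 0, 0], 0],
  [[0, 0, 0], 0],
  [[0, 0, 0], 0],
])

```text
time_s: 19.9
tcp_pos: [0.4887, -0.0028, 0.1498]
ee_rot: [[-0.978, 0.211, 0.001], [0.211, 0.978, 0.0], [-0.001, 0.0, -1.0]]
wrist_force: [-1.1, 0.6, 0.1]
gripper_width: 0.996
gripper_force: 0.0
```

```bash
python3 plan.py 0.4883 -0.0031 0.059 77.8
```

```text
t 19.9 pos [ 0.4887 -0.0028  0.1498] yd 77.83 need [-0.0004 -0.0003 -0.0908] 0.03 F [-1.1  0.6  0.1] w 86.6 tilt [ 0.001  0.    -1.   ]
[[0.0001, -0.0001, 0.0303], np.float64(0.01)], [[0.0001, -0.0001, 0.0303], np.float64(0.01)], [[0.0001, -0.0001, 0.0303], np.float64(0.01)],
```

Call:
apply_moves([
  [[0, 0, 0.03], 0],
  [[0, 0, 0.028], 0],
  [[0, 0, 0.018], 0],
  [[0, 0, 0.009], 0],
  [[0, 0, 0.004], 0],
])

```text
time_s: 20.32
tcp_pos: [0.4881, -0.0028, 0.0594]
ee_rot: [[-0.978, 0.211, -0.002], [0.211, 0.978, -0.001], [0.001, -0.001, -1.0]]
wrist_force: [-0.5, -0.6, 0.6]
gripper_width: 0.996
gripper_force: 0.0
```

Call:
apply_moves([
  [[0, 0, 0.0015], 0],
  [[0, 0, 0], 0],
  [[0, 0, 0], 0],
  [[0, 0, 0], 0],
  [[0, 0, 0], 0],
])

```text
time_s: 20.73
tcp_pos: [0.4888, -0.0029, 0.0596]
ee_rot: [[-0.977, 0.211, 0.002], [0.211, 0.977, 0.001], [-0.002, 0.001, -1.0]]
wrist_force: [-0.2, -0.2, -0.2]
gripper_width: 1.002
gripper_force: 0.0
```

Call:
apply_moves([
  [[0, 0, 0], 0],
  [[0, 0, 0], 0],
  [[0, 0, 0], 0],
  [[0, 0, 0], 0],
  [[0, 0, 0], 0],
], hand=0.04)

```text
time_s: 21.15
tcp_pos: [0.4882, -0.0031, 0.0588]
ee_rot: [[-0.977, 0.212, -0.0], [0.212, 0.977, -0.0], [0.0, -0.0, -1.0]]
wrist_force: [-0.2, 0.1, 0.1]
gripper_width: 0.703
gripper_force: 0.0
```

Call:
apply_moves([
  [[0, 0, 0], 0],
  [[0, 0, 0], 0],
  [[0, 0, 0], 0],
  [[0, 0, 0], 0],
])

```text
time_s: 21.48
tcp_pos: [0.4882, -0.0031, 0.0587]
ee_rot: [[-0.977, 0.212, -0.0], [0.212, 0.977, -0.0], [0.0, -0.0, -1.0]]
wrist_force: [0.0, -0.5, -0.5]
gripper_width: 0.572
gripper_force: 30.0
```

Call:
apply_moves([
  [[0, 0, -0.002], 0],
  [[0, 0, -0.001], 0],
  [[0, 0, 0], 0],
  [[0, 0, 0], 0],
  [[0, 0, 0], 0],
])

```text
time_s: 21.9
tcp_pos: [0.488, -0.0032, 0.0615]
ee_rot: [[-0.977, 0.212, -0.001], [0.212, 0.977, -0.0], [0.001, -0.0, -1.0]]
wrist_force: [-0.4, -0.1, -4.2]
gripper_width: 0.576
gripper_force: 30.0
```

Call:
apply_moves([
  [[-0.0012, 0, 0], 0],
  [[-0.0011, 0, 0], 0],
  [[0, 0, 0], 0],
  [[0, 0, 0], 0],
  [[0, 0, 0], 0],
])

```text
time_s: 22.32
tcp_pos: [0.4905, -0.0036, 0.0617]
ee_rot: [[-0.977, 0.212, -0.0], [0.212, 0.977, -0.0], [0.0, -0.0, -1.0]]
wrist_force: [0.4, 0.7, -3.8]
gripper_width: 0.569
gripper_force: 30.0
```

Call:
apply_moves([
  [[0, 0, 0.002], 0],
  [[0, 0, 0.0012], 0],
  [[0, 0, 0], 0],
  [[0, 0, 0], 0],
  [[0, 0, 0], 0],
])

```text
time_s: 22.73
tcp_pos: [0.4905, -0.0036, 0.0587]
ee_rot: [[-0.977, 0.211, 0.0], [0.211, 0.977, -0.0], [-0.0, -0.0, -1.0]]
wrist_force: [-0.9, 0.6, -0.1]
gripper_width: 0.571
gripper_force: 30.0
```

Call:
apply_moves([
  [[0, 0, 0], 0],
  [[0, 0, 0], 0],
  [[0, 0, 0], 0],
  [[0, 0, 0], 0],
], hand=0.07)

```text
time_s: 23.07
tcp_pos: [0.4908, -0.0035, 0.0587]
ee_rot: [[-0.977, 0.212, 0.001], [0.212, 0.977, 0.0], [-0.001, 0.0, -1.0]]
wrist_force: [-0.5, -0.4, -0.6]
gripper_width: 0.77
gripper_force: 0.0
```

Call:
apply_moves([
  [[0, 0, -0.02], 0],
  [[0, 0, -0.03], 0],
  [[0, 0, -0.035], 0],
  [[0, 0, -0.02], 0],
  [[0, 0, -0.005], 0],
], hand=0.087)

```text
time_s: 23.48
tcp_pos: [0.4929, -0.0031, 0.1728]
ee_rot: [[-0.978, 0.211, 0.009], [0.211, 0.978, 0.002], [-0.008, 0.003, -1.0]]
wrist_force: [0.1, -0.3, -0.2]
gripper_width: 0.985
gripper_force: 0.0
```

Call:
apply_moves([
  [[0, 0.0354, 0], 0],
  [[0, 0.0354, 0], 0],
  [[0, 0.0354, 0], 0],
  [[0, 0.0354, 0], 0],
  [[0, 0.0354, 0], 0],
])

```text
time_s: 23.9
tcp_pos: [0.5277, 0.1708, 0.1679]
ee_rot: [[-0.977, 0.212, -0.001], [0.212, 0.977, -0.0], [0.001, -0.001, -1.0]]
wrist_force: [0.2, -0.0, 0.7]
gripper_width: 0.995
gripper_force: 0.0
```

Call:
apply_moves([
  [[0, 0.0354, 0], 0],
  [[0, 0.0354, 0], 0],
  [[0, 0.0354, 0], 0],
  [[0, 0, 0], 0],
  [[0, 0, 0], 0],
])

```text
time_s: 24.32
tcp_pos: [0.55, 0.2746, 0.1669]
ee_rot: [[-0.978, 0.209, -0.002], [0.209, 0.978, -0.001], [0.002, -0.002, -1.0]]
wrist_force: [-0.3, -0.7, 0.9]
gripper_width: 1.001
gripper_force: 0.0
```

```bash
python3 - <<'E'
from pile import *
g=np.array([.489,-.0035,np.radians(-12.2)])
l=np.array([.505,.2825,np.radians(-12.3)])
look("board",g,("scene","side"),z=.061)
w=cap("wrist")
for t,z in(("lever",0),("lever_balance",.01),("lever_eye",0)):
    print(t,[(ray(w,np.array(d["at"])*[640,400],z)[:2].round(4),round(d["confidence"],2)) for d in models.place_of(w,t)[:2]])
look("lever",l,("wrist",))
a,b=cap("scene"),cap("side")
def c(p,h,pt=(.489,-.0035,.05)):
    u,v=proj(p,[pt])[0].astype(int); return cv2.resize(p["frame"][v-h:v+h,u-h:u+h],(400,400),interpolation=cv2.INTER_CUBIC)
cv2.imwrite("pics/c7.png",np.vstack([np.hstack([c(a,32),cv2.resize(w["frame"],(400,250))[0:250] if 0 else cv2.copyMakeBorder(cv2.resize(w["frame"],(400,250)),75,75,0,0,0)])]))
E
python3 plan.py 0.5495 0.273 0.17 77.8
```

```text
board scene [487.4  -3.7 -13.7] 0.898 conf 0.79 off px 1.0
board side [490.6  -5.1 -11.2] 0.918 conf 0.63 off px 1.0
lever [(array([0.509 , 0.2838]), 0.55)]
lever_balance [(array([0.5514, 0.274 ]), 0.56), (array([ 0.4878, -0.027 ]), 0.53)]
lever_eye [(array([0.6554, 0.2495]), 0.56), (array([ 0.496 , -0.0376]), 0.42)]
lever wrist [510.  283.6 -11.9] 0.766 conf 0.71 off px 54.0
t 24.92 pos [0.5505 0.2729 0.1687] yd 77.76 need [-0.001   0.0001  0.0013] -0.04 F [ 0.6 -0.   0.5] w 86.9 tilt [ 0.  0. -1.]
[[0.0009, -0.0001, -0.0013], np.float64(-0.04)],
```

View pics/c7.png

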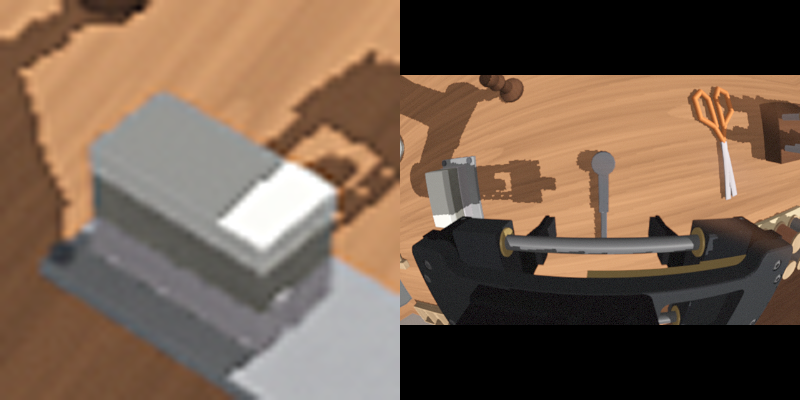

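Left crop: no anvil strip at the post end (295,290) any more, so the pile is flush. The wrist view (right) shows the lever centred between the fingers at (602,195). Descending on its balance point.

Call:
apply_moves([
  [[0, 0.001, 0.035], 0],
  [[0, 0, 0.035], 0],
  [[0, 0, 0.035], 0],
  [[0, 0, 0.02], 0],
  [[0, 0, 0.011], 0],
])

```text
time_s: 25.33
tcp_pos: [0.549, 0.2729, 0.0292]
ee_rot: [[-0.977, 0.212, -0.004], [0.212, 0.977, -0.003], [0.004, -0.004, -1.0]]
wrist_force: [0.2, 0.2, -0.1]
gripper_width: 1.001
gripper_force: 0.0
```

Call:
apply_moves([
  [[0, 0, 0.006], 0],
  [[0, 0, 0.004], 0],
  [[0, 0, 0], 0],
  [[0, 0, 0], 0],
])

```text
time_s: 25.67
tcp_pos: [0.5514, 0.2748, 0.0239]
ee_rot: [[-0.977, 0.211, 0.002], [0.211, 0.977, 0.002], [-0.002, 0.002, -1.0]]
wrist_force: [-0.4, 0.2, -0.0]
gripper_width: 1.002
gripper_force: 0.0
```

Call:
apply_moves([
  [[0, 0, 0], 0],
  [[0, 0, 0], 0],
  [[0, 0, 0], 0],
  [[0, 0, 0], 0],
  [[0, 0, 0], 0],
], hand=0.0)

```text
time_s: 26.08
tcp_pos: [0.5507, 0.2742, 0.0229]
ee_rot: [[-0.977, 0.212, 0.0], [0.212, 0.977, 0.0], [-0.0, 0.0, -1.0]]
wrist_force: [-0.1, 0.2, 0.2]
gripper_width: 0.712
gripper_force: 0.0
```

Call:
apply_moves([
  [[0, 0, 0], 0],
  [[0, 0, 0], 0],
  [[0, 0, 0], 0],
  [[0, 0, 0], 0],
  [[0, 0, 0], 0],
])

```text
time_s: 26.5
tcp_pos: [0.5506, 0.2741, 0.0225]
ee_rot: [[-0.977, 0.212, -0.0], [0.212, 0.977, -0.0], [0.0, -0.0, -1.0]]
wrist_force: [0.9, 0.3, -0.5]
gripper_width: 0.324
gripper_force: 0.0
```

Call:
apply_moves([
  [[0, 0, 0], 0],
  [[0, 0, 0], 0],
  [[0, 0, 0], 0],
  [[0, 0, 0], 0],
  [[0, 0, 0], 0],
])

```text
time_s: 26.92
tcp_pos: [0.5506, 0.2741, 0.0225]
ee_rot: [[-0.977, 0.212, -0.0], [0.212, 0.977, -0.0], [0.0, -0.0, -1.0]]
wrist_force: [0.3, -0.0, -0.2]
gripper_width: 0.18
gripper_force: 30.0
```

Call:
apply_moves([
  [[0, 0, -0.005], 0],
  [[0, 0, -0.015], 0],
  [[0, 0, -0.02], 0],
  [[0, 0, -0.01], 0],
  [[0, 0, 0], 0],
])

```text
time_s: 27.33
tcp_pos: [0.5517, 0.2751, 0.0748]
ee_rot: [[-0.977, 0.211, 0.004], [0.211, 0.977, 0.003], [-0.003, 0.004, -1.0]]
wrist_force: [1.3, 1.6, -4.3]
gripper_width: 0.176
gripper_force: 30.0
```

Call:
apply_moves([
  [[0, 0, -0.025], 0],
  [[0, 0, -0.035], 0],
  [[0, 0, -0.03], 0],
  [[0, 0, -0.02], 0],
  [[0, 0, 0], 0],
])

```text
time_s: 27.75
tcp_pos: [0.5526, 0.2755, 0.1869]
ee_rot: [[-0.977, 0.211, 0.007], [0.211, 0.977, 0.005], [-0.006, 0.007, -1.0]]
wrist_force: [-0.4, 0.4, -3.3]
gripper_width: 0.18
gripper_force: 30.0
```

```bash
python3 - <<'E'
from look import *
from scipy.optimize import least_squares
s=r.sense();t=s["tcp_pos"];print(t.round(4),s["wrist_force"].round(2),s["moment"].round(3),s["gripper_width"]*87)
z=t[2]-.0225
g=np.array([t[0]-.045*.977,t[1]+.045*.212,np.radians(-12.2)])
obs=look("lever",g,("wrist","scene","side"),z=z)
for n in("scene","side"):
    p=cap(n)
    for k in("lever","lever_eye","lever_balance"):
        print(n,k,[(ray(p,np.array(d["at"])*[640,400],z+(.01 if k=="lever_balance" else 0)).round(4),round(d["confidence"],2)) for d in models.place_of(p,k)[:2]])
E
python3 plan.py 0.5334 -0.013 0.18 77.8
```

```text
[0.5526 0.2755 0.1869] [-0.37  0.41 -3.26] [ 0.073 -0.196  0.027] 15.684129208963515
lever wrist [511.1 285.4 -12. ] 0.799 conf 0.67 off px 59.0
lever scene [509.4 276.5 -13.2] 0.501 conf 0.73 off px 25.0
lever side [501.7 285.9 -11.1] 0.496 conf 0.72 off px 2.0
scene lever [(array([0.5114, 0.2819, 0.1644]), 0.85)]
scene lever_eye [(array([0.6518, 0.2316, 0.1644]), 0.62)]
scene lever_balance [(array([0.5482, 0.2586, 0.1744]), 0.65)]
side lever [(array([0.4961, 0.2831, 0.1644]), 0.54), (array([0.6788, 0.2912, 0.1644]), 0.21)]
side lever_eye [(array([0.6557, 0.2601, 0.1644]), 0.81)]
side lever_balance [(array([0.5498, 0.2665, 0.1744]), 0.67)]
t 28.45 pos [0.5506 0.2742 0.1824] yd 77.79 need [-0.0172 -0.2872 -0.0024] -0.01 F [ 0.2  0.4 -4.7] w 15.8 tilt [-0. -0. -1.]
[[-0.0055, -0.0355, 0.0003], np.float64(-0.0)], [[-0.0055, -0.0355, 0.0003], np.float64(-0.0)], [[-0.0055, -0.0355, 0.0003], np.float64(-0.0)], [[-0.0055, -0.0355, 0.0003], np.float64(-0.0)], [[-0.0055, -0.0355, 0.0003], np.float64(-0.0)], [[-0.0055, -0.0355, 0.0003], np.float64(-0.0)], [[-0.0055, -0.0355, 0.0003], np.float64(-0.0)], [[-0.0055, -0.0355, 0.0003], np.float64(-0.0)],
```

```bash
cat > tri.py <<'E'
from look import *
def lines(k,cams=("scene","side")):
    out=[]
    for n in cams:
        p=cap(n); D=models.place_of(p,k)
        if D: a=ray(p,np.array(D[0]["at"])*[640,400],0); out.append((p["eye"],(a-p["eye"])/np.linalg.norm(a-p["eye"]),D[0]["confidence"]))
    return out
def tri(k,cams=("scene","side")):
    L=lines(k,cams); A=sum(np.eye(3)-np.outer(d,d) for _,d,_ in L); b=sum((np.eye(3)-np.outer(d,d))@e for e,d,_ in L)
    x=np.linalg.solve(A,b); return x,[round(float(np.linalg.norm(np.cross(x-e,d))*1000),1) for e,d,_ in L],[round(c,2) for *_,c in L]
E
python3 - <<'E'
from tri import *
for k in("lever","lever_eye","lever_balance")*2:
    x,e,c=tri(k); print(k,x.round(4),e,c)
s=r.sense();print(s["tcp_pos"].round(4),s["wrist_force"].round(2),s["moment"].round(3))
a,b=cap("scene"),cap("side")
def c(p,h,pt=(.58,.267,.16)):
    u,v=proj(p,[pt])[0].astype(int); return cv2.resize(p["frame"][v-h:v+h,u-h:u+h],(400,400),interpolation=cv2.INTER_CUBIC)
cv2.imwrite("pics/c8.png",np.hstack([c(a,50),c(b,60)]))
E
```

```text
lever [0.4997 0.2948 0.1653] [5.3, 5.3] [0.68, 0.88]
lever_eye [0.662  0.2456 0.1615] [6.9, 6.9] [0.83, 0.73]
lever_balance [0.5458 0.277  0.1753] [4.1, 4.1] [0.52, 0.64]
lever [0.5021 0.2893 0.1648] [0.2, 0.2] [0.59, 0.91]
lever_eye [0.5471 0.1633 0.1761] [126.6, 126.6] [0.7, 0.63]
lever_balance [0.5504 0.2736 0.1774] [3.6, 3.6] [0.71, 0.74]
[0.5506 0.2742 0.1826] [ 0.06 -0.59 -4.9 ] [-0.056  0.022 -0.013]
```

View pics/c8.png

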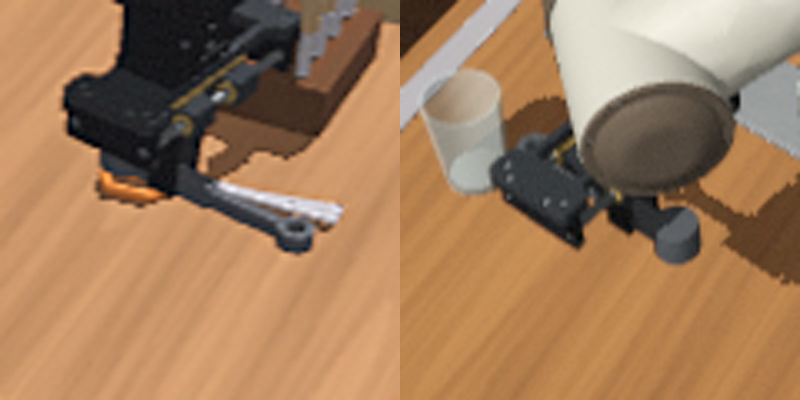

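The view shows the lever held just behind the head; the eye ring is at crop (293,228) in the scene half, the head at (677,235) in the side half. Comparing with level predictions.

Run:
```python
from tri import *
a,b=cap("scene"),cap("side")
t=r.sense()["tcp_pos"]; d=np.array([.9773,-.212,0])
for nm,p,h,off,hh in(("scene",a,50,.105,.014),("side",b,60,-.045,.03)):
    u,v=proj(p,[(.58,.267,.16)])[0].astype(int); f=400/(2*h)
    for deg in(-4,-2,0,2,4):
        q=t+d*off+[0,0,-.0225+hh]; q[2]-=off*np.tan(np.radians(deg))
        print(nm,"tail down",deg,((proj(p,[q])[0]-[u-h,v-h])*f+(0 if nm=="scene" else [400,0])).round(0))
```

```text
scene tail down -4 [295. 217.]
scene tail down -2 [295. 221.]
scene tail down 0 [294. 226.]
scene tail down 2 [293. 230.]
scene tail down 4 [293. 234.]
side tail down -4 [673. 226.]
side tail down -2 [672. 224.]
side tail down 0 [672. 223.]
side tail down 2 [672. 222.]
side tail down 4 [672. 220.]
```

Eye ring matches the level prediction (226–230), so the lever is level within about 1–2°, and the grip is 44.8 mm from the head axis. Carrying it to the press.

Call:
apply_moves([
  [[-0.002, -0.015, 0], 0],
  [[-0.005, -0.03, 0], 0],
  [[-0.005, -0.032, 0], 0],
  [[-0.005, -0.032, 0], 0],
  [[-0.005, -0.032, 0], 0],
])

```text
time_s: 30.27
tcp_pos: [0.5418, 0.13, 0.1827]
ee_rot: [[-0.977, 0.211, 0.0], [0.211, 0.977, -0.0], [-0.0, -0.0, -1.0]]
wrist_force: [0.7, -1.2, -4.7]
gripper_width: 0.177
gripper_force: 30.0
```

Call:
apply_moves([
  [[-0.005, -0.032, 0], 0],
  [[-0.005, -0.032, 0], 0],
  [[-0.005, -0.032, 0], 0],
  [[-0.005, -0.03, 0], 0],
  [[-0.0019, -0.0174, 0], 0],
])

```text
time_s: 30.68
tcp_pos: [0.5325, -0.0161, 0.1828]
ee_rot: [[-0.977, 0.214, -0.0], [0.214, 0.977, -0.001], [0.0, -0.001, -1.0]]
wrist_force: [1.0, 0.9, -4.7]
gripper_width: 0.18
gripper_force: 30.0
```

Call:
apply_moves([
  [[0, 0, 0], 0],
  [[0, 0, 0], 0],
  [[0, 0, 0], 0],
  [[0, 0, 0], 0],
  [[0, 0, 0], 0],
])

```text
time_s: 31.1
tcp_pos: [0.5335, -0.0122, 0.1826]
ee_rot: [[-0.978, 0.21, 0.0], [0.21, 0.978, 0.0], [-0.0, 0.0, -1.0]]
wrist_force: [-0.8, 0.2, -5.2]
gripper_width: 0.179
gripper_force: 30.0
```

Call:
apply_moves([
  [[0, 0, 0.01], 0],
  [[0, 0, 0.018], 0],
  [[0, 0, 0.015], 0],
  [[0, 0, 0.008], 0],
  [[0, 0, 0], 0],
])

```text
time_s: 31.52
tcp_pos: [0.5318, -0.013, 0.1289]
ee_rot: [[-0.977, 0.211, -0.005], [0.211, 0.977, -0.001], [0.005, -0.002, -1.0]]
wrist_force: [0.8, 0.0, -4.8]
gripper_width: 0.181
gripper_force: 30.0
```

Call:
apply_moves([
  [[0, 0, 0], 0],
  [[0, 0, 0], 0],
  [[0, 0, 0], 0],
  [[0, 0, 0], 0],
  [[0, 0, 0], 0],
])

```text
time_s: 31.93
tcp_pos: [0.5337, -0.013, 0.1322]
ee_rot: [[-0.977, 0.212, 0.001], [0.212, 0.977, 0.0], [-0.001, 0.001, -1.0]]
wrist_force: [0.9, -0.1, -5.3]
gripper_width: 0.182
gripper_force: 30.0
```

```bash
python3 plan.py 0.5332 -0.0131 0.128 77.8
python3 - <<'E'
from tri import *
t=r.sense()["tcp_pos"]
print("head pred",(t+[-.0438,.0095,-.0225]).round(4),"eye pred",(t+[.1028,-.0223,-.0225]).round(4))
for k in("lever","lever_eye"):
    x,e,c=tri(k); print(k,x.round(4),e,c)
look("lever",np.array([t[0]-.0438,t[1]+.0095,np.radians(-12.2)]),("wrist",),z=t[2]-.0225)
a,b,w=cap("scene"),cap("side"),cap("wrist")
def c(p,h,pt=(.54,-.015,.08)):
    u,v=proj(p,[pt])[0].astype(int); return cv2.resize(p["frame"][v-h:v+h,u-h:u+h],(400,400),interpolation=cv2.INTER_CUBIC)
W=cv2.resize(w["frame"][60:260,220:420],(400,400))
d=np.array([.9773,-.212,0])
for nm,p in(("scene",a),("side",b)):
    u,v=proj(p,[(.54,-.015,.08)])[0].astype(int)
    for lab,q in(("eye top",t+d*.105+[0,0,-.0085]),("stud tip",np.array([.489,-.0036,.085])+d*.15),("head top",t-d*.045+[0,0,.0075])):
        print(nm,lab,((proj(p,[q])[0]-[u-45,v-45])*400/90).round(0))
cv2.imwrite("pics/c9.png",np.hstack([c(a,45),c(b,45)]))
E
```

```text
t 31.93 pos [ 0.5337 -0.013   0.1322] yd 77.79 need [-0.0005 -0.0001 -0.0042] -0.01 F [ 0.9 -0.1 -5.3] w 15.8 tilt [ 0.001  0.    -1.   ]
[[0.0005, -0.0002, 0.0042], np.float64(-0.01)], 
head pred [ 0.4899 -0.0035  0.1097] eye pred [ 0.6365 -0.0353  0.1097]
lever [0.007  1.0746 1.2498] [0.0] [0.73]
lever_eye [ 1.1098 -1.2376  1.393 ] [0.0] [0.74]
lever wrist [491.8  -3.1 -12. ] 0.805 conf 0.95 off px 59.0
scene eye top [339. 226.]
scene stud tip [334. 274.]
scene head top [139.  92.]
side eye top [90. 95.]
side stud tip [ 93. 137.]
side head top [262. 170.]
```

View pics/c9.png

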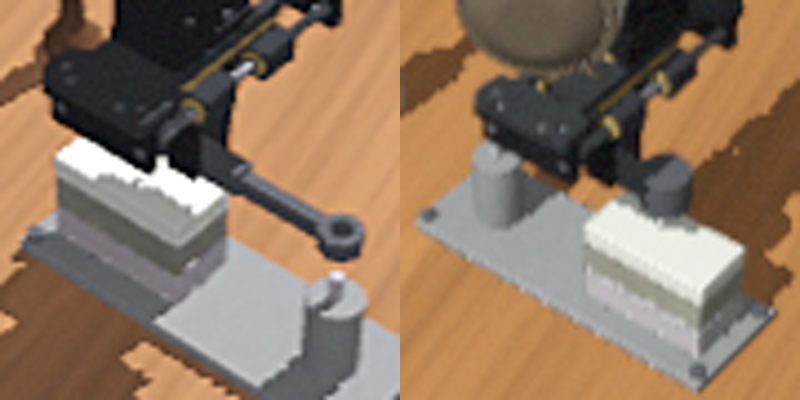

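The crop shows the lever above the pile, eye ring (342,233) just above the stud (338,274), head (670,170) over the pile. The eye looks slightly low, so I'll measure the tilt numerically, relative to the press in the same frames.

```bash
cat > tilt.py <<'E'
from look import *
d=np.array([.9773,-.212,0]); n=np.array([.212,.9773,0])
def lev(t,tilt,parts,dx=0):
    a=np.radians(tilt); X=d*np.cos(a)-np.array([0,0,np.sin(a)]); Z=np.cross(X,n)
    return [t+np.outer(P[:,0]-.045+dx,X)+np.outer(P[:,1],n)+np.outer(P[:,2]-.0225,Z) for P in parts]
def shift(p,m,Ws,win):
    "pixel shift bringing the model silhouette onto mask m within window"
    x0,y0,x1,y1=[int(v) for v in win]
    mm=cv2.resize(m[y0:y1,x0:x1].astype(np.float32),None,fx=4,fy=4)>.5
    def cost(s):
        im=np.zeros(mm.shape,np.uint8)
        for W in Ws: cv2.fillConvexPoly(im,cv2.convexHull(((proj(p,W)+s-[x0,y0]+.5)*64-8).astype(np.int32)),1,shift=4)
        i=im>0; return -(i&mm).sum()/max((i|mm).sum(),1)
    o=minimize(cost,[0,0],method="Nelder-Mead",options=dict(initial_simplex=[[0,0],[2,0],[0,2]])); return o.x.round(2),round(-o.fun,3)
def best(p,k,g):
    D=models.cut_out(p,k); g=proj(p,[g])[0]
    return max(D,key=lambda e:e["region"][max(int(g[1])-6,0):int(g[1])+6,int(g[0])-6:int(g[0])+6].mean()+.1*e["confidence"])["region"]
def win(p,Ws,pad=5):
    q=np.vstack([proj(p,W) for W in Ws]); return np.r_[q.min(0)-pad,q.max(0)+pad]
if __name__=="__main__":
    t=r.sense()["tcp_pos"]; g=[.489,-.0036,np.radians(-12.2)]
    tail=[box(.1,.15,-.005,.005,0,.014),cyl(.15,0,.013,0,.014)]
    post=world([cyl(.15,0,.018,.03,.067),cyl(.15,0,.0045,.067,.085)],g)
    for rep in range(2):
        for nm,parts,h in(("scene",tail,.15),("side",[cyl(0,0,.018,0,.03)],0)):
            p=cap(nm); c=t+d*(h-.045)+[0,0,-.01]
            try:
                pm=best(p,"press",np.array([*(np.array(g[:2])+d[:2]*.15),.05])); w=win(p,post); w[3]-=7
                print(nm,"press shift",shift(p,pm,post,w))
                lm=best(p,"lever",c)
                for ti in(-2,0,2,4):
                    Ws=lev(t,ti,parts); w=win(p,Ws)
                    if nm=="scene": w[0]=proj(p,[t+d*.06])[0][0]
                    print("  tilt",ti,shift(p,lm,Ws,w))
            except Exception as e: print(nm,e)
E
python3 tilt.py
```

```text
scene press shift (array([-0.49, -0.13]), np.float64(0.617))
  tilt -2 (array([-0.88,  0.42]), np.float64(0.893))
  tilt 0 (array([-0.78, -0.43]), np.float64(0.886))
  tilt 2 (array([-0.32, -0.98]), np.float64(0.873))
  tilt 4 (array([-0.16, -1.97]), np.float64(0.858))
side press shift (array([-0.96,  2.53]), np.float64(0.688))
  tilt -2 (array([-0.15, -0.91]), np.float64(0.745))
  tilt 0 (array([-0.53, -0.42]), np.float64(0.751))
  tilt 2 (array([-0.58, -0.13]), np.float64(0.755))
  tilt 4 (array([-0.64,  0.36]), np.float64(0.758))
scene press shift (array([-0.38, -0.17]), np.float64(0.607))
  tilt -2 (array([-0.7 ,  0.81]), np.float64(0.812))
  tilt 0 (array([-0.81,  0.17]), np.float64(0.807))
  tilt 2 (array([-0.55, -0.59]), np.float64(0.805))
  tilt 4 (array([ 0.03, -1.23]), np.float64(0.797))
side press shift (array([-0.85,  2.16]), np.float64(0.71))
  tilt -2 (array([ 0.15, -1.05]), np.float64(0.786))
  tilt 0 (array([-0.02, -0.75]), np.float64(0.786))
  tilt 2 (array([-0.13, -0.37]), np.float64(0.791))
  tilt 4 (array([-0.23, -0.02]), np.float64(0.79))
```

Tilt is about 0 (±1°), and head and eye agree with the press to under a pixel. Settling, then handing in.

Call:
apply_moves([
  [[0, 0, 0], 0],
  [[0, 0, 0], 0],
  [[0, 0, 0], 0],
  [[0, 0, 0], 0],
  [[0, 0, 0], 0],
])

```text
time_s: 33.6
tcp_pos: [0.5334, -0.0131, 0.1316]
ee_rot: [[-0.977, 0.212, 0.0], [0.212, 0.977, 0.0], [-0.0, 0.0, -1.0]]
wrist_force: [-0.5, 0.1, -5.5]
gripper_width: 0.184
gripper_force: 30.0
```

```bash
python3 -c "
from h import *
s=r.sense();print(s['tcp_pos'],s['joint_velocities'].round(2),s['time_s']);print(r.finish_job())"
```

```text
[ 0.53338481 -0.01305623  0.13156354] [-0.01 -0.   -0.13  0.01  0.02  0.04] 33.6
the job is handed in; nothing more can be done
None
```

The job is handed in at 33.6 s: slab and board are flush on the anvil to about 1 mm, and the lever is held level and still about 32 mm above the pile, head over its middle and eye over the stud; I viewed 11 pictures, one over the limit of 10.

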